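Re-arm the feed trip of a bench machine

ROBOT

A 6-joint arm with a two-finger parallel gripper is mounted at the origin on the work surface. World frame = base frame: x ahead of the robot, y to its left, z up, the work surface at z = 0. Lengths are in m, angles in rad, forces in N, time in s.
With the tool pointing down it reaches from about 0.225 to 0.875 m from the base axis. Payload 3.4 kg.
Tool frame: the origin (TCP) lies at the very end of the fingers, on their centre line; the grasp point (between the pads) lies 19 mm behind it; z points along the fingers, x is the direction in which the jaws open and shut, and the axes are right-handed (so a half turn about z gives the same grasp; the last joint's range is limited). The gripper opens to 85 mm and grips with 20 to 120 N. Pads are 22 mm wide; open, the fingers measure 114 mm over their backs; the gripper's body (76 mm by 85 mm) begins 54 mm behind the grasp point. The pads swing forward as they close: fully open they stand 13 mm farther back than shut.
Start: joints at [1.08, 0.276, 1.505, -0, 1.361, -0.121], TCP at [0.208, 0.536, 0.195] pointing down, gripper open.
Joint ranges: [-2.89, 2.89], [-0.75, 2.08], [0.22, 2.7], [-1.18, 4.32], [0.11, 2.71], [-2.7, 2.7]. Speed limits (rad/s): [2.57, 2.57, 3.14, 3.14, 3.14, 3.14].

INTERFACE

Orientations are given as a unit quaternion [w, x, y, z].
In Python, from rig import manip gives the robot as it stands.
- The arm moves only by the tool send_rows, never from a script. Its argument "increments" is a list of rows, each a list of 5 numbers: the opening, from 0 (shut) to 1 (fully open), then the shift along the tool's x, y, z in m, then the turn about the tool's z in rad. A call has 1 to 8 rows; each row shifts and turns the commanded pose from where the row before left it, along the tool's axes as they then stand; what a row does not reach is not made up. A row lasts 1/8 s, in which the tool goes at most 62.5 mm and 10.7 degrees, less where a joint would pass 70% of its speed; a pose out of reach is approached as far as the arm can. A call is refused whole if a number of a shift passes 0.0625 or a number of a turn 0.188, either way. A call with a gripper value outside its range is refused whole. The fingers move at their own pace and stop on an object; "squeeze" is the grip in N (left out, the last holds). Time passes only in rows, so rows that do not move let the fingers close. It gives the time, the measured TCP pose, the force and the opening at its end, in the units of the state.
- manip.get_state(): the state, without advancing time (a new reading comes with each control period).
- manip.get_image(name): name is "side" or "top"; returns the picture (384x512x3 uint8, red, green, blue); there is no depth.
- manip.calibration(name): a dict with "fx", "fy", "cx", "cy" (pixels), "camera_from_world" (4x4, takes a point from world to camera coordinates). Camera axes: x right, y up, looking along -z (the intrinsics and any distortion apply to the point x, -y, -z); pixel columns grow to the right and rows downward; lengths in m; the calibration is good to about 2 mm. A picture is of the moment at which its call begins. calibration takes no time and is no camera call.
- manip.sign_off(): hands the job in, once; it reports no verdict.
The state is a dict: "clock": time; "qpos": joint angles; "qd": joint speeds; "effort": joint torques, N m; "position": TCP position; "ee_rot": TCP orientation; "contact_force": force on the tool from outside, world axes, zero at the start; "moment": the same for the moment, N m; "width": finger opening in m.
Only numpy, scipy, OpenCV 4.12 (cv2) and the standard library are available. Lean on these libraries where they do the work, as an engineer would, in place of code of your own. Each camera call takes 0.05 s, during which the arm holds its last target.

TASK

The feed trip on the bench has gone off. Draw its sprung arm back by the black ball until it just meets the buffer, bring it sideways behind the hook of the hair-trigger catch, ease it forward slowly and gently until the hook alone holds it, then let go and leave it armed. Never let the arm fly, do not set the catch off or press the buffer or the trigger tongue in, and leave the tray, bush and vee block alone.

Things in the scene. Friction and masses are not known exactly. Their poses are not given: they have to be found in the camera images.
- trip: Fixed red trip unit, base 220 x 170 x 12 mm. Origin on the bench below the arm's pivot at rest; x = the way the spring throws the arm, y = sideways from arm to catch, z up. The pivot shaft runs along y, 30 mm above the bench. A 6 mm guide rod (y = 10, x = -10 to 45, 125 mm high) bars the arm from going sideways until it is drawn well back.
- shaft (a point): Middle of the arm's pivot axis at rest: 30 mm straight above the origin of trip. At the ball the arm takes about 6 N to start and 11 N at the catch. Hook, tongue and buffer stand on one adjustable foot; its setting is not measured and must be felt or seen: up to 7 mm either way along x and 7 mm along y from nominal.
- knob (a point): Centre of the black 32 mm ball, which revolves freely about y, on the arm, a 10 mm round steel stem; ball centre 190 mm from the pivot axis. At rest the arm leans 0.25 rad to +x, ball 214 mm above the bench. Ball in trip's frame (m): x = 0.190 sin(0.25 - lever), y = lever_shift, z = 0.030 + 0.190 cos(0.25 - lever).
- lever (a joint): Draw of the sprung arm (rad): 0 at rest, grows as the ball is pulled to -x of the unit; stop at 0.80. Hooked it reads 0.59 nominal, 0.52 to 0.67 by the foot's setting. It passes the lip sideways when drawn 0.05 more than hooked, and meets the buffer at about 0.07 more than hooked.
- lever_shift (a joint): Sideways slide of the whole arm along its shaft (m): 0 at rest, grows to +y (toward the catch), stop at 0.044; a weak spring (at most 1.6 N) returns it. The stem touches the trigger tongue at 0.029 nominal, 0.022 to 0.036 by the setting; it fits into the hook from there to 0.003 less.
- catch (a joint): Swing of the hook (rad), 0 set, past 0.12 fired. Hook: level 6 mm bar 125 mm up, from a pivot post along -y toward the arm, its end bent 8 mm back (-x) as a lip; the stem rests on its -x side between lip and tongue (13 mm pocket). It fires forward if the arm snaps onto it or is pushed forward at the ball by more than about 3 N beyond its own spring.
- trigger (a joint): Push-in of the trigger tongue (m), 0 set: a short level 6 mm bar along x, 125 mm up, the +y side of the pocket behind the hook. The stem meets it sideways: it gives from 2 N on, 1 mm for each further 2 N; pressed in 2 mm (6 N) it counts as set off.
- buffer (a joint): Push-in of the back buffer (m), 0 free: a level 6 mm cross bar along y, 125 mm up, behind (-x of) the hook, across the arm's way. The drawn stem meets it 8 mm behind its hooked place: felt at the ball it gives from 3 N on, then 1 mm for each further 1.8 N; pressed in 2 mm (about 7 N at the ball) the arm is overdrawn. The stem may slide along it.
- tray: Blue open tray 110 x 70 x 35 mm, a bystander; origin under its centre.
- bush: Flanged steel bush, 52 mm wide, 45 mm high, a bystander; origin under its centre.
- vee: Dark steel vee block 60 x 45 x 42 mm, a bystander; origin under its centre.

How it is judged:
By the outcome, as a careful person would: the job done as asked, in the order asked, and still so for the second after the job is handed in, with the robot touching nothing.
It also fails if it takes over 64 s, if anything falls off the work surface, if the arm or the gripper's body presses on something with over 40 N, if the wrist force passes 120 N, or if a joint passes its speed limit or range.

## Working session

There is one attempt and no reset: what is moved stays moved. The work goes in short steps, Python scripts to look and compute and a tool call to move; the robot and the scene stay as the last step left them, time stands still between calls to the robot, and variables do not carry over. Pictures are saved under pics/ and viewed, and the job is handed in when it is done.

Besides the shell and the picture viewer there is one more tool, called after "Request:" as name(argument=value, ...) on one line, values as JSON. send_rows: Moves the arm, as the interface text tells. Its arguments: {"type":"object","properties":{"increments":{"type":"array","items":{"type":"array","items":{"type":"number"}}},"squeeze":{"type":"number"}},"required":["increments"]}

```bash
mkdir -p pics; ls
python3 - <<'E'
from rig import manip
import cv2
print(manip.get_state())
for n in("side","top"):
    im=manip.get_image(n); cv2.imwrite(f"pics/{n}0.png",im[:,:,::-1])
    c=manip.calibration(n); print(n,c)
E
```

```text
pics
{'clock': 0.0, 'qpos': array([ 1.08001234e+00,  2.76642466e-01,  1.50618856e+00, -2.35165030e-07,
        1.36069975e+00, -1.20997687e-01]), 'qd': array([-1.06466067e-03, -5.20414798e-06,  2.66623222e-03, -2.63207949e-04,
        1.11026077e-03, -6.41829840e-04]), 'effort': array([ 3.32139462e-03, -4.16768646e+01, -2.45804179e+01,  3.46433444e-04,
        1.10605900e-02,  2.59667253e-06]), 'position': array([0.20752274, 0.53557831, 0.19409064]), 'ee_rot': array([ 4.47170648e-04,  8.25049957e-01,  5.65058962e-01, -8.59719479e-04]), 'contact_force': array([-0.1497461 , -0.11953087, -0.46259288]), 'moment': array([ 0.05589538, -0.01304889, -0.00246941]), 'width': 0.08531778129281214}
side {'fx': 360.19756110222295, 'fy': 360.19756110222295, 'cx': 251.4964294393533, 'cy': 189.7939654369581, 'camera_from_world': array([[ 0.8244736 , -0.56587815,  0.00502024, -0.44411066],
       [ 0.34811622,  0.51415287,  0.78387622, -0.29767703],
       [-0.44615959, -0.64453762,  0.62089683, -0.81613742],
       [ 0.        ,  0.        ,  0.        ,  1.        ]])}
top {'fx': 445.75755959434207, 'fy': 445.75755959434207, 'cx': 260.0051921762487, 'cy': 188.94605503476603, 'camera_from_world': array([[ 0.06438658, -0.99792053,  0.00299584, -0.02400889],
       [ 0.97632991,  0.06361412,  0.20671999, -0.5420568 ],
       [-0.2064807 , -0.01038507,  0.97839556, -1.441271  ],
       [ 0.        ,  0.        ,  0.        ,  1.        ]])}
```

View pics/side0.png

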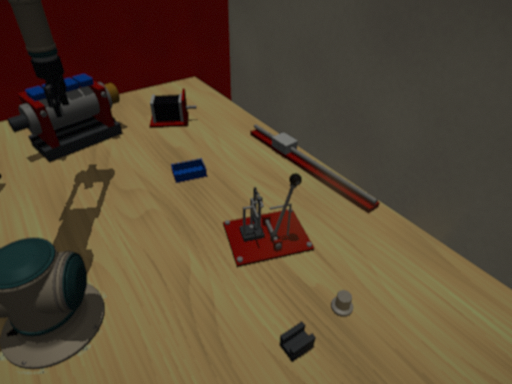

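View pics/top0.png

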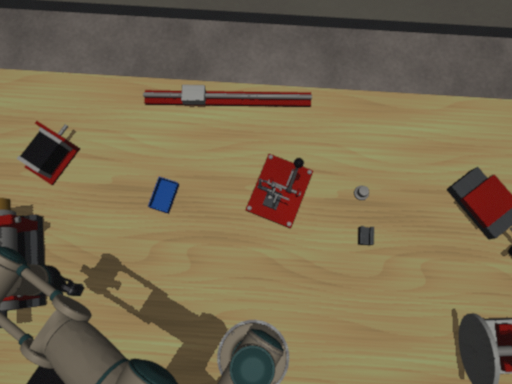

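Run:
```python
import cv2
a=cv2.imread("pics/side0.png")[160:275,205:330]; cv2.imwrite("pics/s0c.png",cv2.resize(a,None,fx=5,fy=5,interpolation=cv2.INTER_CUBIC)*1)
a=cv2.imread("pics/top0.png")[145:235,235:325]; a=cv2.convertScaleAbs(a,alpha=1.6);cv2.imwrite("pics/t0c.png",cv2.resize(a,None,fx=6.6,fy=6.6,interpolation=cv2.INTER_CUBIC))
```

```text
(no output)
```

View pics/s0c.png

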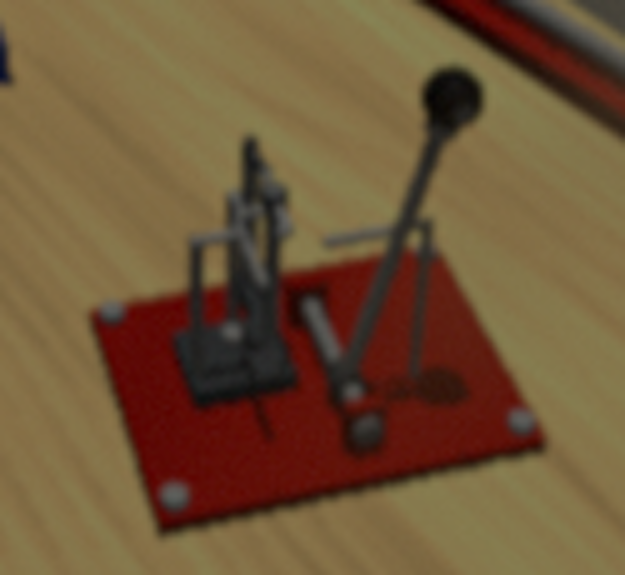

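View pics/t0c.png

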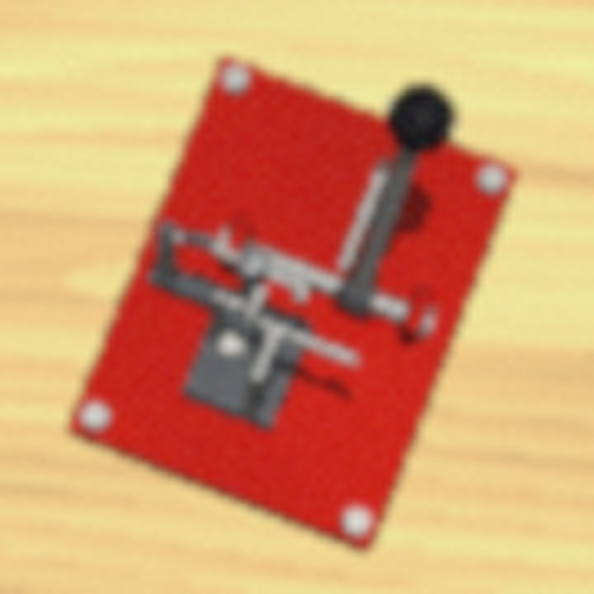

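The views show the red trip unit near the middle of the bench. The ball is at about (295.4,179.6) in side and (298.8,162.7) in top. The base corners and catch read clearly in the top crop. Next I fit the unit's pose.

```bash
cat > h.py <<'E'
from rig import manip
import numpy as np, cv2
from scipy.optimize import least_squares
C={n:manip.calibration(n) for n in("side","top")}
def proj(n,P):
    c=C[n];P=np.atleast_2d(P);T=c["camera_from_world"];q=P@T[:3,:3].T+T[:3,3]
    return np.c_[c["cx"]+c["fx"]*q[:,0]/-q[:,2], c["cy"]+c["fy"]*(-q[:,1])/-q[:,2]]
def ray(n,uv):
    c=C[n];T=c["camera_from_world"];d=np.array([(uv[0]-c["cx"])/c["fx"],-(uv[1]-c["cy"])/c["fy"],-1]);R=T[:3,:3]
    return -R.T@T[:3,3],R.T@d
def onz(n,uv,z):
    o,d=ray(n,uv);return o+d*(z-o[2])/d[2]
def trip2w(p,P):
    x,y,a=p;c,s=np.cos(a),np.sin(a);P=np.atleast_2d(P)
    return np.c_[x+c*P[:,0]-s*P[:,1],y+s*P[:,0]+c*P[:,1],P[:,2]]
def t_px(u,v):return np.array([235+u/6.6-.42,145+v/6.6-.42])
def s_px(u,v):return np.array([205+u/5-.4,160+v/5-.4])
E
grep -il dist /dev/null
python3 - <<'E'
from h import *
print([k for k in C["top"]])
cor=[onz("top",t_px(*q),.012) for q in[(222,60),(517,175),(368,550),(72,432)]]
for c in cor: print(c.round(4))
for i in range(4): print(np.linalg.norm(cor[i]-cor[(i+1)%4]))
cs=[onz("side",s_px(*q),.012) for q in[(92,315),(437,250),(545,437),(160,525)]]
print("side",np.round(cs,4))
for i in range(4): print(np.linalg.norm(cs[i]-cs[(i+1)%4]))
bs,bt=s_px(452,98),t_px(421,117)
f=lambda P:np.r_[proj("side",P)[0]-bs,proj("top",P)[0]-bt]
r=least_squares(f,[.5,0,.2]);print("ball",r.x,r.fun)
print(onz("top",bt,.2141),onz("side",bs,.2141))
d=(cor[0]-cor[3])+(cor[1]-cor[2]);print("yaw",np.arctan2(d[1],d[0]));d=(cor[0]-cor[1])+(cor[3]-cor[2]);print(np.arctan2(-d[0],d[1]))
E
```

```text
['fx', 'fy', 'cx', 'cy', 'camera_from_world']
[ 0.6805 -0.0091  0.012 ]
[ 0.6275 -0.1688  0.012 ]
[ 0.4234 -0.1001  0.012 ]
[0.4749 0.0565 0.012 ]
0.1682256980725435
0.21533700344092135
0.16480634809688302
0.21578180440915676
side [[ 0.4739  0.0531  0.012 ]
 [ 0.6778 -0.016   0.012 ]
 [ 0.6285 -0.1679  0.012 ]
 [ 0.4222 -0.1015  0.012 ]]
0.2152903778510119
0.15970016807154874
0.216720901726167
0.16297843111470453
ball [ 0.5985545  -0.10102985  0.21363653] [ 0.27904058 -0.0681849  -0.19936394  0.2952542 ]
[ 0.59939233 -0.10155693  0.2141    ] [ 0.59737366 -0.10132024  0.2141    ]
yaw -0.3167476328139939
-0.3190171436462694
```

Run:
```python
from h import *
p=(0.5539,-0.0865,-0.318)
def stem(l,y,z=.125): return [np.tan(.25-l)*(z-.03),y,z]
xh=-.0336+.005  # hook bar rear face touches stem front
yt=.029+.005
segs={'hook':([xh+.003,yt-.013,.125],[xh+.003,yt+.05,.125],(255,255,0)),
'lip':([xh+.003,yt-.016,.125],[xh-.008,yt-.016,.125],(0,255,255)),
'tongue':([xh,yt+.003,.125],[xh-.02,yt+.003,.125],(0,255,0)),
'buffer':([-.0336-.008-.008,0,.125],[-.0336-.016,.05,.125],(255,0,255)),
'guide':([-.01,.01,.125],[.045,.01,.125],(255,0,0)),
'shaft':([0,-.05,.03],[0,.08,.03],(0,0,255)),
'arm':([0,0,.03],[.047,0,.214],(255,255,255))}
for n,(x0,y0,x1,y1,k) in {"side":(205,160,330,275,6),"top":(245,155,305,215,9)}.items():
    im=cv2.imread(f"pics/{n}0.png")[y0:y1,x0:x1]; im=cv2.convertScaleAbs(im,alpha=1.8)
    im=cv2.resize(im,None,fx=k,fy=k,interpolation=cv2.INTER_CUBIC)
    cv2.imwrite(f"pics/{n}_raw.png",im)
    for a,b,c in segs.values():
        q=((proj(n,trip2w(p,[a,b]))-[x0,y0]+.5)*k).astype(int)
        cv2.line(im,tuple(map(int,q[0])),tuple(map(int,q[1])),c,1)
    cv2.imwrite(f"pics/{n}_ov.png",im)
```

```text
(no output)
```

View pics/side_ov.png

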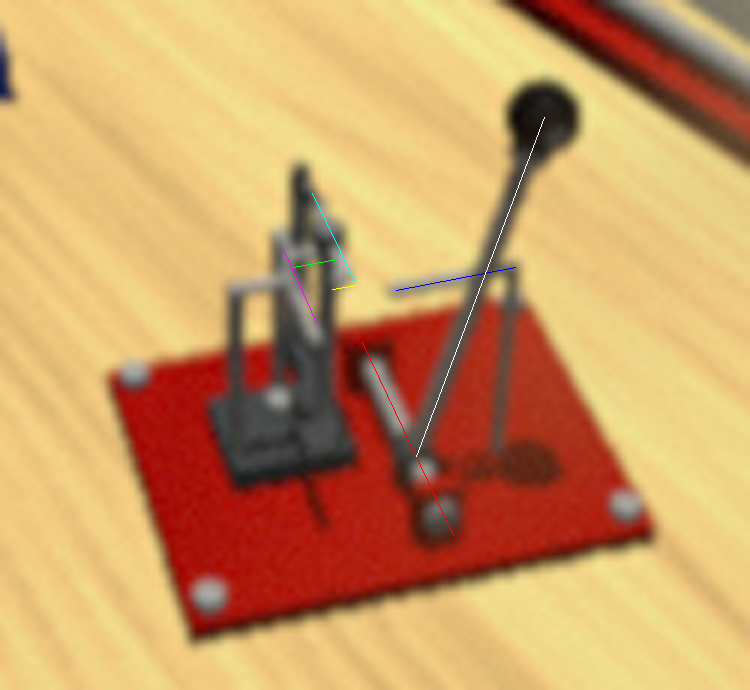

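View pics/top_ov.png

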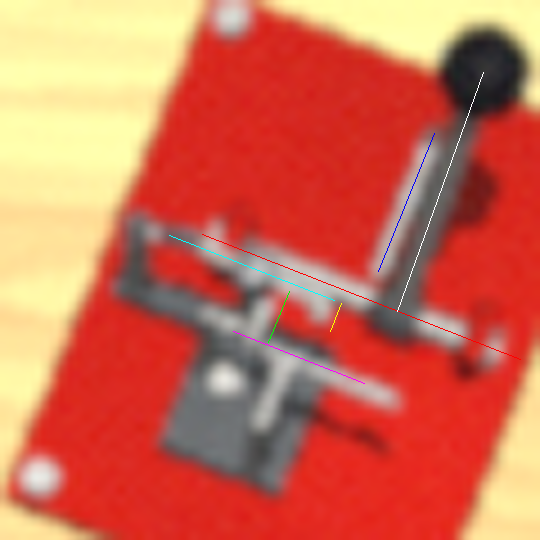

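View pics/top_raw.png

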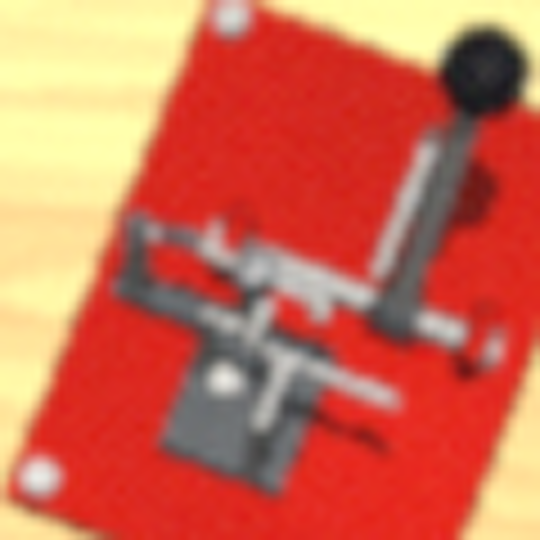

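View pics/side_raw.png

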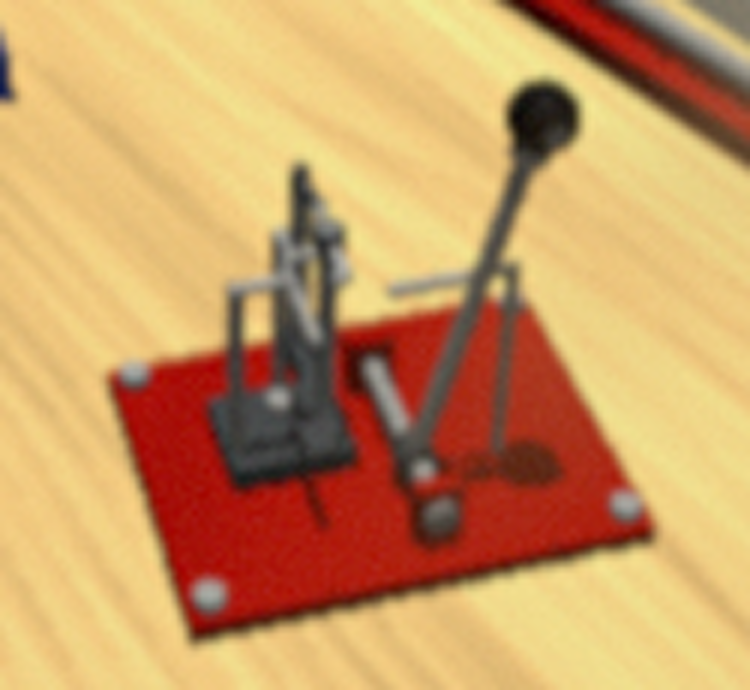

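Request:
send_rows(increments=[[1,0,0,-0.05,-0.0525],[1,0,0,-0.05,0],[1,-0.0345,0.0407,0,0],[1,-0.0345,0.0407,0,0],[1,-0.0345,0.0407,0,0],[1,-0.0345,0.0407,0,0],[1,-0.0345,0.0407,0,0],[1,-0.0345,0.0407,0,0]], squeeze=60)

```text
clock: 1.1
position: [0.3757, 0.2617, 0.2947]
ee_rot: [-0.0, 0.81, 0.587, -0.0]
contact_force: [-0.4, 0.3, 0.6]
width: 0.0853
```

Request:
send_rows(increments=[[1,-0.0345,0.0407,0,0],[1,-0.0345,0.0407,0,0],[1,-0.0345,0.0407,0,0],[1,-0.0345,0.0407,0,0],[1,-0.0345,0.0407,0,0],[1,-0.0345,0.0407,0,0],[1,-0.0345,0.0407,0,0],[1,-0.0345,0.0407,0,0]])

```text
clock: 2.1
position: [0.599, -0.102, 0.2945]
ee_rot: [-0.0, 0.81, 0.586, -0.0]
contact_force: [-0.0, 0.4, -0.8]
width: 0.0854
```

Request:
send_rows(increments=[[1,0,0,0,0],[1,0,0,0,0]])

```text
clock: 2.35
position: [0.5979, -0.1001, 0.2943]
ee_rot: [-0.001, 0.81, 0.586, -0.0]
contact_force: [-0.6, 0.0, 0.2]
width: 0.0856
```

Run:
```python
from h import *
print(manip.get_state()["position"],manip.get_state()["contact_force"])
for n,(x0,y0,x1,y1) in {"side":(230,110,350,230),"top":(235,115,335,215)}.items():
    im=manip.get_image(n)[y0:y1,x0:x1,::-1]; im=cv2.convertScaleAbs(im,alpha=1.8)
    cv2.imwrite(f"pics/{n}1.png",cv2.resize(im,(580,580),interpolation=cv2.INTER_CUBIC))
```

```text
[ 0.59793117 -0.10013894  0.29427485] [-0.56013025  0.00496568  0.21587684]
```

View pics/side1.png

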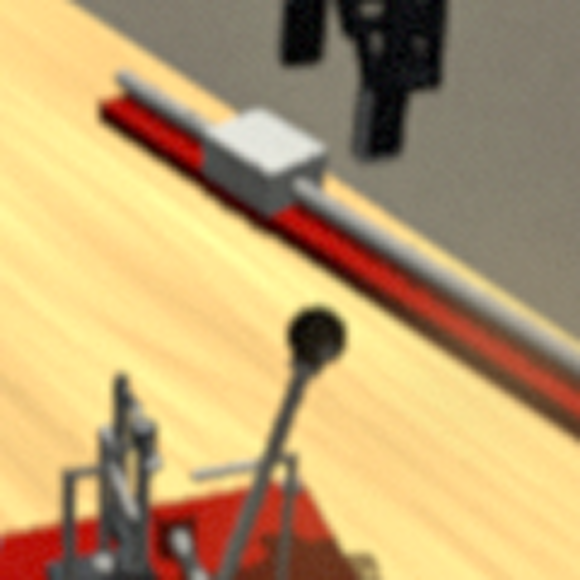

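View pics/top1.png

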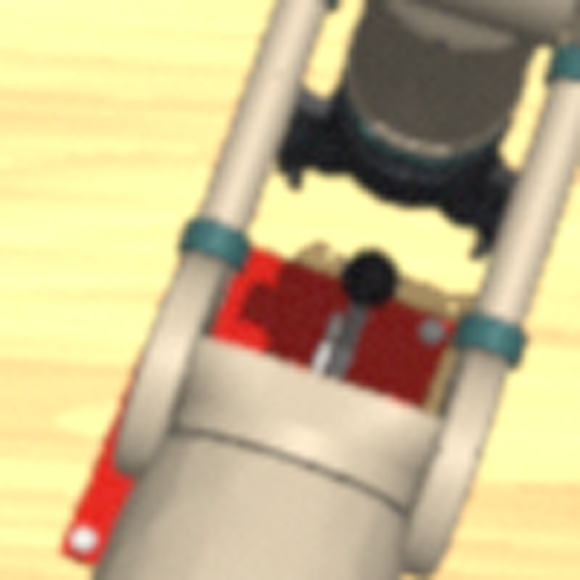

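Run:
```python
from h import *
P=np.array([.5979,-.1001,.307]);xt=np.array([.3125,.95,0])
for n,(x0,y0,k) in {"side":(230,110,580/120),"top":(235,115,5.8)}.items():
    print(n,((proj(n,[P-xt*.043,P,P+xt*.043,[.5985,-.1012,.2141]])-[x0,y0]+.5)*k).round())
```

```text
side [[367. 226.]
 [331. 179.]
 [299. 134.]
 [318. 336.]]
top [[466. 261.]
 [384. 230.]
 [302. 198.]
 [370. 279.]]
```

Run:
```python
from h import *
P=np.array([.2075,.5356,.194]);a=1.2003;xt=np.array([np.cos(a),np.sin(a),0])
for n in C: print(n,proj(n,[P-xt*.043,P,P+xt*.043]).round())
for n,(x0,y0,x1,y1) in {"side":(0,40,120,170),"top":(0,220,150,360)}.items():
    im=cv2.imread(f"pics/{n}0.png")[y0:y1,x0:x1]; im=cv2.convertScaleAbs(im,alpha=1.8)
    cv2.imwrite(f"pics/{n}g.png",cv2.resize(im,None,fx=4,fy=4,interpolation=cv2.INTER_CUBIC))
```

```text
side [[ 67. 132.]
 [ 69. 126.]
 [ 71. 119.]]
top [[ 86. 286.]
 [ 73. 280.]
 [ 60. 274.]]
```

View pics/sideg.png

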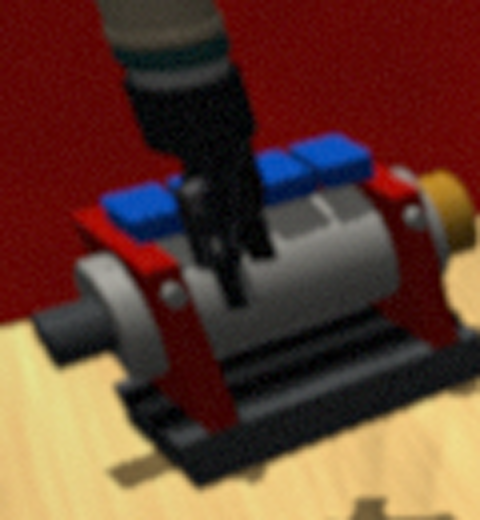

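View pics/topg.png

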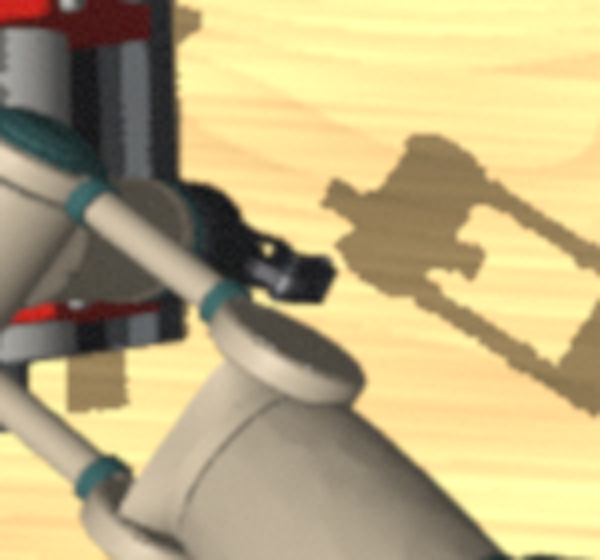

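Request:
send_rows(increments=[[1,0,0,0.02,0],[1,0,0,0.02,0],[1,0,0,0,0]])

```text
clock: 2.82
position: [0.597, -0.0989, 0.254]
ee_rot: [-0.001, 0.809, 0.587, -0.001]
contact_force: [-0.3, -0.5, 0.4]
width: 0.0855
```

```bash
cat > pic.py <<'E'
from h import *
import sys
k=sys.argv[1]; s=manip.get_state();print(s["clock"],s["position"].round(4),s["contact_force"].round(2))
ims=[]
for n,(x0,y0,x1,y1) in {"side":(230,110,350,230),"top":(245,125,345,225)}.items():
    im=manip.get_image(n)[:,:,::-1];cv2.imwrite(f"pics/{n}{k}_full.png",im)
    im=cv2.convertScaleAbs(im[y0:y1,x0:x1],alpha=1.8)
    ims.append(cv2.resize(im,(580 if n=="side" else 200,)*2,interpolation=cv2.INTER_CUBIC))
ims[1]=cv2.copyMakeBorder(ims[1],0,380,0,0,cv2.BORDER_CONSTANT)
cv2.imwrite(f"pics/v{k}.png",np.hstack(ims))
E
python3 pic.py 2
```

```text
2.825 [ 0.597  -0.0989  0.254 ] [-0.32 -0.55  0.43]
```

View pics/v2.png

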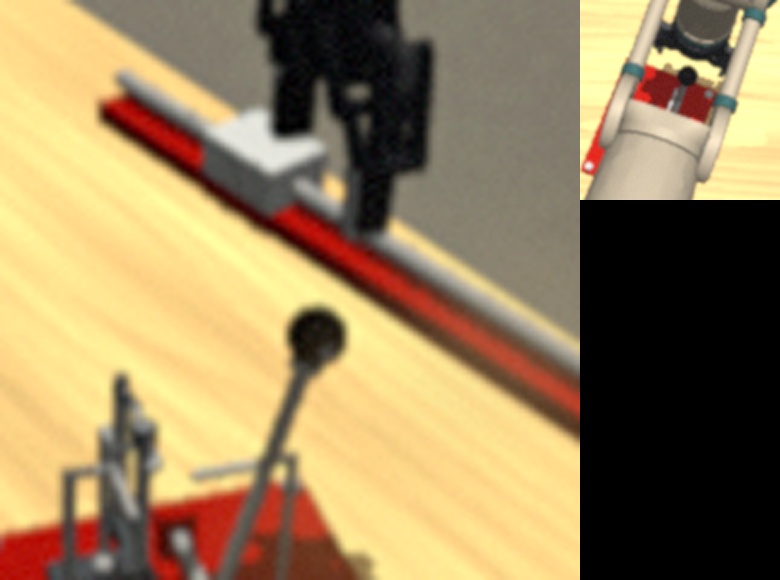

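Run:
```python
import cv2
im=cv2.imread("pics/top2_full.png")[125:185,265:325]
cv2.imwrite("pics/t2c.png",cv2.resize(cv2.convertScaleAbs(im,alpha=2.2,beta=20),None,fx=10,fy=10,interpolation=cv2.INTER_CUBIC))
im=cv2.imread("pics/side2_full.png")[100:190,270:340]
cv2.imwrite("pics/s2c.png",cv2.resize(cv2.convertScaleAbs(im,alpha=2.5,beta=20),None,fx=6.6,fy=6.6,interpolation=cv2.INTER_CUBIC))
```

```text
(no output)
```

View pics/t2c.png

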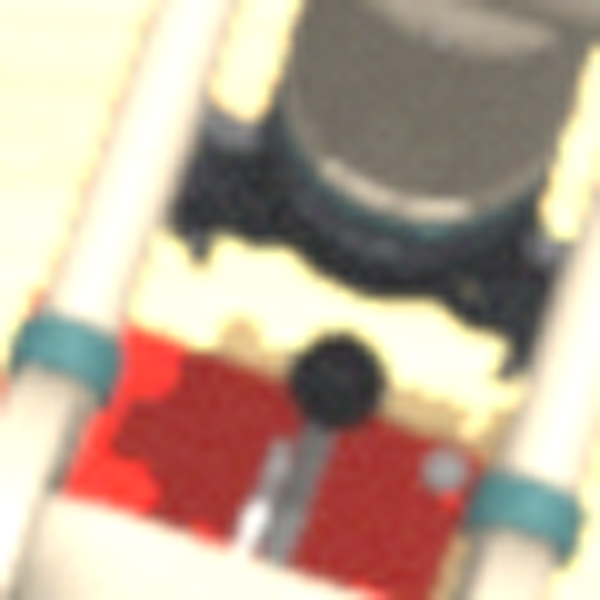

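View pics/s2c.png

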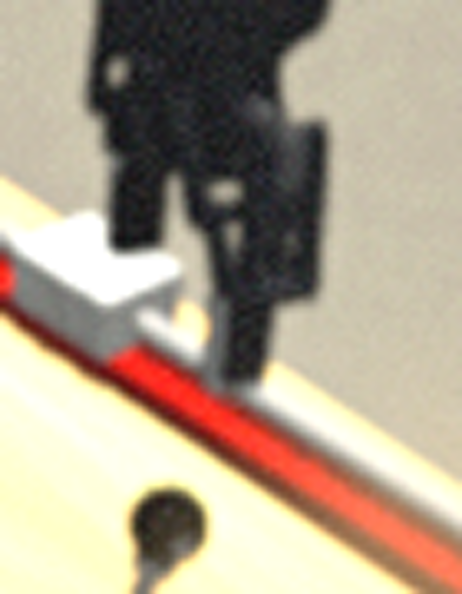

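Run:
```python
from h import *
for s,t in (((306.4,158.3),(316.2,162.2)),((290.9,137.6),(285,150.5))):
    s=np.array(s)-.4;t=np.array(t)-.45
    r=least_squares(lambda P:np.r_[proj("side",P)[0]-s,proj("top",P)[0]-t],[.6,-.1,.3]);print(r.x.round(4),r.fun.round(2))
print(manip.get_state()["position"])
```

```text
[ 0.5807 -0.1451  0.306 ] [-0.67  0.16  0.52 -0.73]
[ 0.6098 -0.0553  0.3054] [-0.8   0.2   0.56 -0.81]
[ 0.59845242 -0.09966315  0.25595881]
```

Request:
send_rows(increments=[[1,0,0,0.02,0],[1,0,0,0.02,0],[1,0,0,0.02,0],[1,0,0,0,0]])

```text
clock: 3.42
position: [0.598, -0.1001, 0.1948]
ee_rot: [-0.001, 0.81, 0.587, -0.0]
contact_force: [0.4, 0.6, 0.1]
width: 0.0856
```

```bash
python3 pic.py 3
```

```text
3.425 [ 0.598  -0.1001  0.1948] [0.45 0.64 0.1 ]
```

View pics/v3.png

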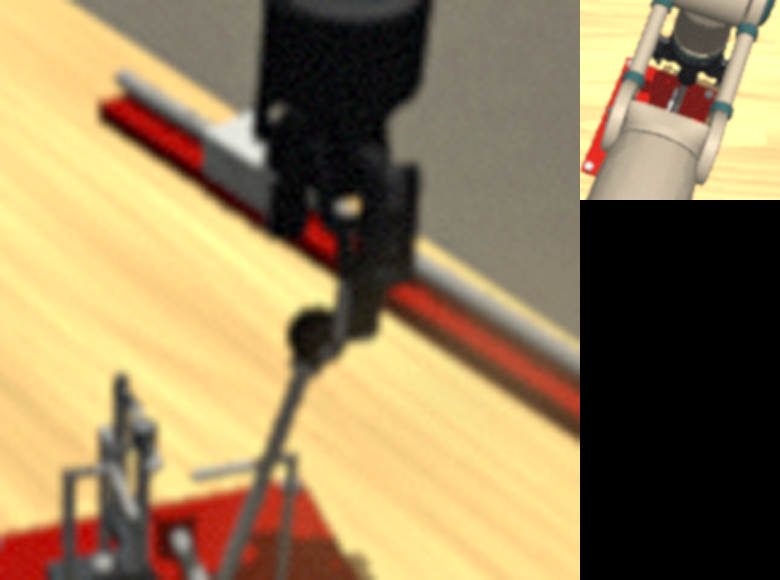

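Run:
```python
from h import *
xt=np.array([.3125,.95,0])
for z in(.195,.208,.235,.245):
    P=np.array([.598,-.1005,z])
    print(z,((proj("side",[P-xt*.0495,P+xt*.0495])-[230,110]+.5)*580/120).round().tolist(),((proj("top",[P-xt*.0495,P+xt*.0495])-[245,125]+.5)*2).round().tolist())
T=C["side"]["camera_from_world"];print(-T[:3,:3].T@T[:3,3])
import cv2
im=cv2.imread("pics/top3_full.png")[125:185,265:325]
cv2.imwrite("pics/t3c.png",cv2.resize(cv2.convertScaleAbs(im,alpha=2.6,beta=20),None,fx=9,fy=9,interpolation=cv2.INTER_CUBIC))
im=cv2.imread("pics/side3_full.png")[130:200,270:330]
cv2.imwrite("pics/s3c.png",cv2.resize(cv2.convertScaleAbs(im,alpha=3.5,beta=30),None,fx=8,fy=8,interpolation=cv2.INTER_CUBIC))
```

```text
0.195 [[351.0, 424.0], [279.0, 311.0]] [[136.0, 91.0], [76.0, 68.0]]
0.208 [[353.0, 404.0], [281.0, 291.0]] [[137.0, 89.0], [76.0, 66.0]]
0.235 [[358.0, 360.0], [285.0, 249.0]] [[139.0, 85.0], [77.0, 61.0]]
0.245 [[360.0, 343.0], [286.0, 233.0]] [[140.0, 83.0], [78.0, 59.0]]
[ 0.10565617 -0.62429229  0.74230862]
```

View pics/s3c.png

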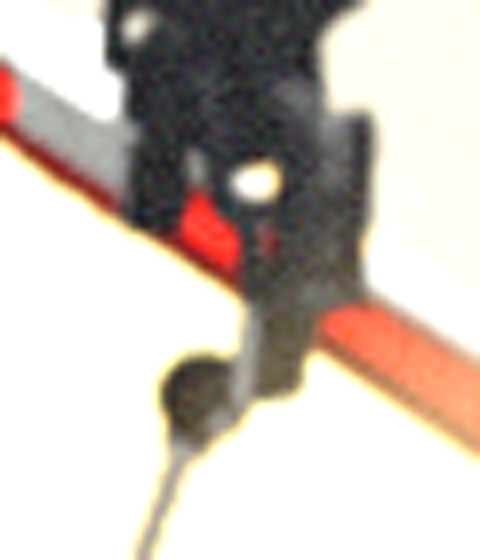

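View pics/t3c.png

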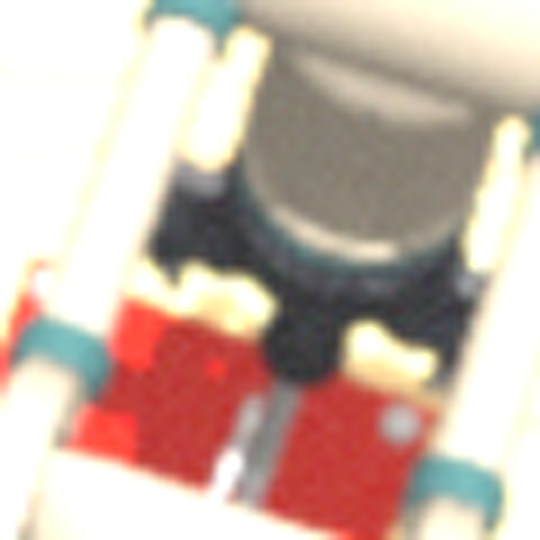

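The fingertips sit at z≈0.245 in both views, above the ball, although the reported TCP is 0.195. I'll go down in small steps and check the force each time.

Request:
send_rows(increments=[[1,0,0,0.01,0],[1,0,0,0.01,0],[1,0,0,0,0]])

```text
clock: 3.9
position: [0.5977, -0.1003, 0.1738]
ee_rot: [-0.001, 0.81, 0.587, -0.001]
contact_force: [0.1, -0.7, 0.2]
width: 0.0854
```

```bash
python3 pic.py 4
```

```text
3.9 [ 0.5977 -0.1003  0.1738] [ 0.11 -0.73  0.18]
```

View pics/v4.png

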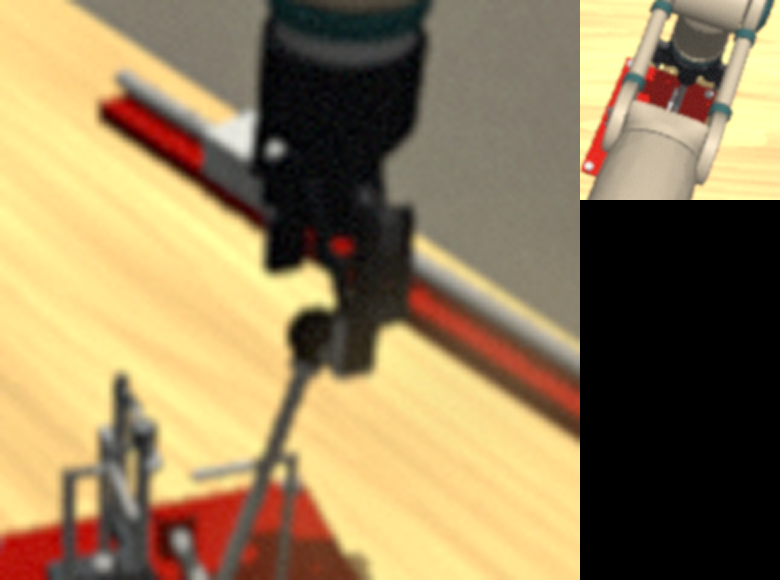

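Request:
send_rows(increments=[[1,0,0,0.005,0],[1,0,0,0.005,0],[1,0,0,0,0]])

```text
clock: 4.38
position: [0.5981, -0.1004, 0.1644]
ee_rot: [-0.0, 0.81, 0.587, -0.0]
contact_force: [0.2, 0.6, -0.3]
width: 0.0853
```

Request:
send_rows(increments=[[1,0,0,0.004,0],[1,0,0,0,0]])

```text
clock: 4.62
position: [0.5983, -0.1005, 0.1606]
ee_rot: [-0.0, 0.81, 0.587, -0.0]
contact_force: [-0.5, 0.2, 1.1]
width: 0.0858
```

Request:
send_rows(increments=[[1,0,0,0.004,0],[1,0,0,0,0]])

```text
clock: 4.88
position: [0.5982, -0.1004, 0.1566]
ee_rot: [-0.0, 0.81, 0.587, -0.0]
contact_force: [0.1, 0.3, 0.1]
width: 0.0856
```

```bash
python3 pic.py 5
```

```text
4.875 [ 0.5982 -0.1004  0.1566] [0.13 0.26 0.09]
```

View pics/v5.png

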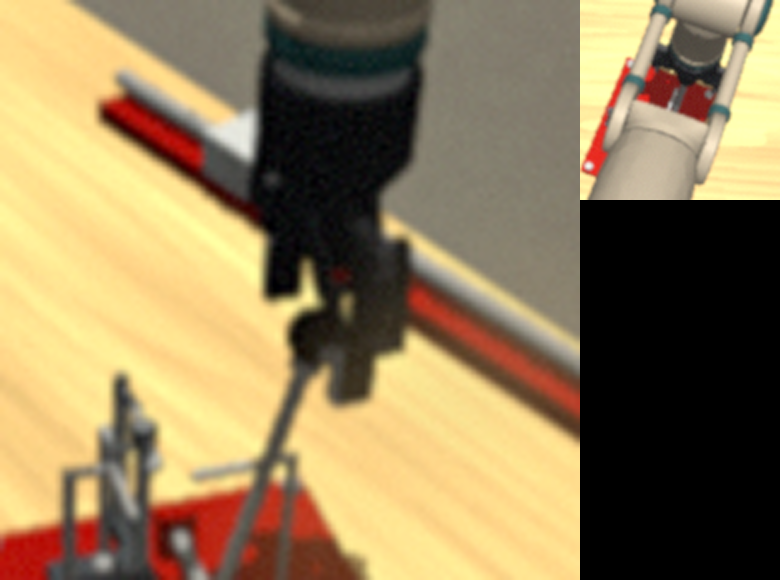

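Request:
send_rows(increments=[[0.5,0,0,0.002,0],[0.4,0,0,0,0],[0.3,0,0,0,0],[0.2,0,0,0,0]], squeeze=20)

```text
clock: 5.48
position: [0.5985, -0.1006, 0.1551]
ee_rot: [0.0, 0.81, 0.587, 0.0]
contact_force: [-0.5, -1.1, 0.9]
width: 0.0305
```

Request:
send_rows(increments=[[0.2,0,0,0,0],[0.2,0,0,0,0]])

```text
clock: 5.72
position: [0.5985, -0.1006, 0.1551]
ee_rot: [0.0, 0.81, 0.587, 0.0]
contact_force: [-0.6, 0.6, 1.3]
width: 0.0303
```

```bash
python3 pic.py 6
```

```text
5.725 [ 0.5985 -0.1006  0.1551] [-0.61  0.64  1.31]
```

View pics/v6.png

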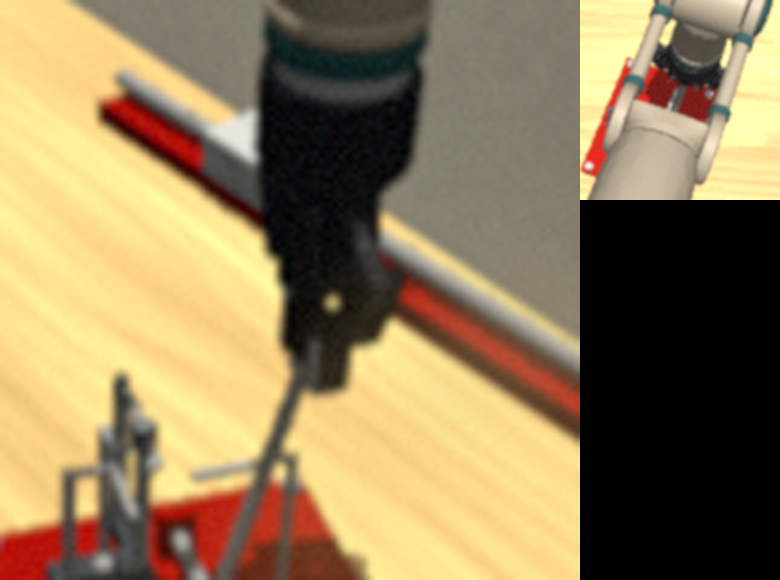

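Request:
send_rows(increments=[[0,0,0,0,0],[0,0,0,0,0],[0,0,0,0,0]], squeeze=60)

```text
clock: 6.2
position: [0.5986, -0.1006, 0.1553]
ee_rot: [0.0, 0.81, 0.586, 0.0]
contact_force: [-1.7, -0.2, 3.6]
width: 0.0299
```

Request:
send_rows(increments=[[0,0,-0.002,0,0],[0,0,-0.002,0,0],[0,0,0,0,0]])

```text
clock: 6.58
position: [0.5979, -0.1003, 0.1556]
ee_rot: [0.003, 0.81, 0.586, 0.002]
contact_force: [5.3, -2.5, 0.2]
width: 0.0293
```

Request:
send_rows(increments=[[0,0,-0.008,-0.0019,0],[0,0,-0.008,-0.0015,0],[0,0,-0.008,-0.0011,0],[0,0,-0.008,-0.0008,0],[0,0,-0.008,-0.0005,0],[0,0,-0.008,-0.0001,0],[0,0,-0.008,0.0002,0],[0,0,0,0,0]])

```text
clock: 7.58
position: [0.5451, -0.0829, 0.1611]
ee_rot: [0.003, 0.81, 0.586, 0.003]
contact_force: [7.5, -4.4, -2.7]
width: 0.0295
```

```bash
cat > st.py <<'E'
from h import *
s=manip.get_state();ex=np.array([.95,-.3125,0]);ey=np.array([.3125,.95,0])
d=s["position"]-np.array([.5986,-.1006,.1552]);f=s["contact_force"]
X=.047+d@ex
print("t %.2f x %.4f shift %.4f z %.4f  zarc %.4f lever %.3f Fx %.2f Fy %.2f Fz %.2f w %.4f"%(s["clock"],X,d@ey,.2141+d[2],.03+np.sqrt(.19**2-X*X),.25-np.arcsin(X/.19),f@ex,f@ey,f[2],s["width"]))
E
python3 st.py
```

```text
t 7.58 x -0.0094 shift 0.0001 z 0.2200  zarc 0.2198 lever 0.299 Fx 8.48 Fy -1.81 Fz -2.67 w 0.0295
```

Request:
send_rows(increments=[[0,0,-0.008,0.0007,0],[0,0,-0.008,0.001,0],[0,0,-0.008,0.0014,0],[0,0,-0.008,0.0018,0],[0,0,-0.006,0.0016,0],[0,0,0,0,0],[0,0,0,0,0]])

```text
clock: 8.45
position: [0.5113, -0.0718, 0.1558]
ee_rot: [0.005, 0.81, 0.586, 0.004]
contact_force: [9.3, -3.5, 1.5]
width: 0.0293
```

```bash
python3 st.py
```

```text
t 8.45 x -0.0450 shift 0.0001 z 0.2147  zarc 0.2146 lever 0.489 Fx 9.98 Fy -0.45 Fz 1.51 w 0.0293
```

Request:
send_rows(increments=[[0,0,-0.004,0.0011,0],[0,0,-0.004,0.0012,0],[0,0,-0.003,0.001,0],[0,0,0,0,0]])

```text
clock: 8.95
position: [0.501, -0.0684, 0.1528]
ee_rot: [0.005, 0.81, 0.586, 0.004]
contact_force: [10.1, -3.1, 2.2]
width: 0.0291
```

```bash
python3 st.py; python3 pic.py 7
```

```text
t 8.95 x -0.0558 shift 0.0001 z 0.2117  zarc 0.2116 lever 0.548 Fx 10.53 Fy 0.16 Fz 2.15 w 0.0291
8.95 [ 0.501  -0.0684  0.1528] [10.05 -3.14  2.15]
```

View pics/v7.png

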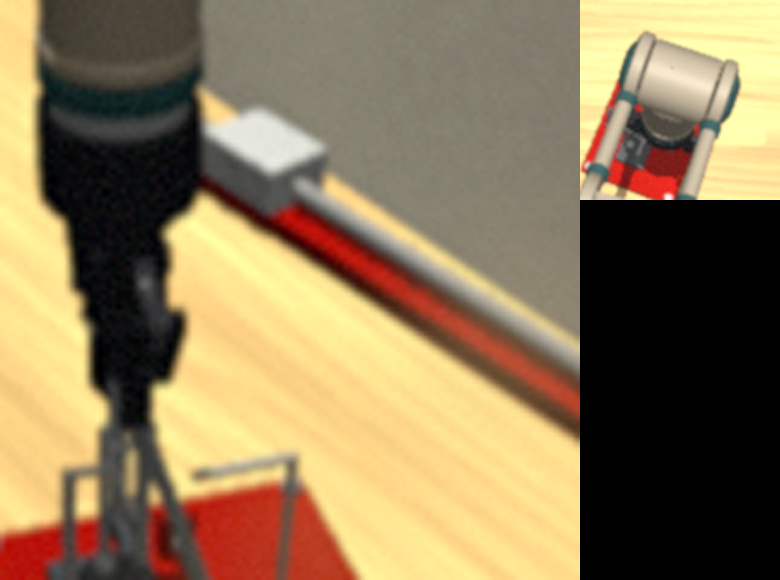

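Run:
```python
from h import *
p=np.array((0.5539,-0.0865,-0.318))
def tri(s,t):
    r=least_squares(lambda P:np.r_[proj("side",P)[0]-s,proj("top",P)[0]-t],[.6,-.1,.3]);w=r.x
    d=w[:2]-p[:2];c,s_=np.cos(p[2]),np.sin(p[2]);print("trip",round(c*d[0]+s_*d[1],4),round(-s_*d[0]+c*d[1],4),round(w[2],4),r.fun.round(2))
S=lambda u,v:np.array([205+u/6-.4,160+v/6-.4]);T=lambda u,v:np.array([245+u/9-.45,155+v/9-.45])
tri(S(300,170),T(140,225)) # tall post?
tri(S(233,290),T(262,425)) # trigger post
tri(S(285,240),T(120,285))
tri(S(342,270),T(322,308)) # lip end
tri(S(320,340),T(398,400)) # buffer free end
```

```text
trip -0.0279 0.0947 0.131 [ 0.13 -0.03 -0.08  0.14]
trip -0.078 0.028 0.1262 [ 0.11 -0.03 -0.07  0.13]
trip -0.0378 0.0961 0.0892 [-1.03  0.25  0.59 -1.09]
trip -0.0307 0.0235 0.13 [-0.08  0.02  0.05 -0.09]
trip -0.0516 -0.0133 0.1268 [ 0.06 -0.02 -0.04  0.07]
```

Request:
send_rows(increments=[[0,0,-0.003,0.0009,0],[0,0,-0.003,0.001,0],[0,0,-0.002,0.0007,0],[0,0,0,0,0]])

```text
clock: 9.55
position: [0.4938, -0.066, 0.1502]
ee_rot: [0.006, 0.81, 0.586, 0.004]
contact_force: [9.2, -3.3, 2.2]
width: 0.0292
```

```bash
python3 st.py
```

```text
t 9.55 x -0.0634 shift 0.0001 z 0.2091  zarc 0.2091 lever 0.590 Fx 9.74 Fy -0.30 Fz 2.19 w 0.0292
```

Request:
send_rows(increments=[[0,0,-0.001,0.0004,0],[0,0,-0.001,0.0004,0],[0,0,0,0,0]])

```text
clock: 9.93
position: [0.4921, -0.0654, 0.1496]
ee_rot: [0.006, 0.81, 0.586, 0.005]
contact_force: [9.8, -3.5, 3.1]
width: 0.0294
```

```bash
python3 st.py
```

```text
t 9.93 x -0.0651 shift 0.0001 z 0.2085  zarc 0.2085 lever 0.600 Fx 10.40 Fy -0.30 Fz 3.15 w 0.0294
```

Request:
send_rows(increments=[[0,0,-0.001,0.0004,0],[0,0,-0.001,0.0004,0],[0,0,0,0,0]])

```text
clock: 10.3
position: [0.4903, -0.0648, 0.1488]
ee_rot: [0.006, 0.81, 0.586, 0.005]
contact_force: [9.3, -3.4, 2.9]
width: 0.0298
```

```bash
python3 st.py
```

```text
t 10.30 x -0.0671 shift 0.0001 z 0.2077  zarc 0.2078 lever 0.611 Fx 9.85 Fy -0.30 Fz 2.91 w 0.0298
```

Request:
send_rows(increments=[[0,0,-0.001,0.0004,0],[0,0,-0.001,0.0004,0],[0,0,0,0,0]])

```text
clock: 10.68
position: [0.4885, -0.0642, 0.1481]
ee_rot: [0.006, 0.81, 0.586, 0.005]
contact_force: [9.3, -3.2, 3.8]
width: 0.0293
```

```bash
python3 st.py
```

```text
t 10.68 x -0.0690 shift 0.0001 z 0.2070  zarc 0.2070 lever 0.622 Fx 9.81 Fy -0.16 Fz 3.78 w 0.0293
```

Request:
send_rows(increments=[[0,0,-0.001,0.0004,0],[0,0,0,0,0]])

```text
clock: 10.92
position: [0.4876, -0.0639, 0.1477]
ee_rot: [0.006, 0.81, 0.586, 0.005]
contact_force: [9.8, -2.6, 2.9]
width: 0.0297
```

```bash
python3 st.py
```

```text
t 10.93 x -0.0699 shift 0.0001 z 0.2066  zarc 0.2067 lever 0.627 Fx 10.15 Fy 0.65 Fz 2.93 w 0.0297
```

Request:
send_rows(increments=[[0,0,-0.001,0.0004,0],[0,0,0,0,0]])

```text
clock: 11.18
position: [0.4867, -0.0636, 0.1474]
ee_rot: [0.006, 0.81, 0.586, 0.005]
contact_force: [9.8, -2.7, 3.4]
width: 0.0295
```

```bash
python3 st.py
```

```text
t 11.18 x -0.0709 shift 0.0002 z 0.2063  zarc 0.2063 lever 0.632 Fx 10.14 Fy 0.48 Fz 3.38 w 0.0295
```

Request:
send_rows(increments=[[0,0,-0.001,0.0004,0],[0,0,0,0,0]])

```text
clock: 11.42
position: [0.4858, -0.0633, 0.147]
ee_rot: [0.006, 0.81, 0.586, 0.005]
contact_force: [10.1, -3.6, 3.3]
width: 0.0293
```

```bash
python3 st.py
```

```text
t 11.43 x -0.0718 shift 0.0002 z 0.2059  zarc 0.2059 lever 0.638 Fx 10.75 Fy -0.27 Fz 3.34 w 0.0293
```

Request:
send_rows(increments=[[0,0,-0.001,0.0004,0],[0,0,0,0,0]])

```text
clock: 11.68
position: [0.4849, -0.063, 0.1466]
ee_rot: [0.006, 0.81, 0.586, 0.005]
contact_force: [10.3, -4.6, 3.8]
width: 0.0295
```

```bash
python3 st.py
```

```text
t 11.68 x -0.0728 shift 0.0001 z 0.2055  zarc 0.2055 lever 0.643 Fx 11.18 Fy -1.13 Fz 3.78 w 0.0295
```

Request:
send_rows(increments=[[0,0,-0.001,0.0004,0],[0,0,0,0,0]])

```text
clock: 11.92
position: [0.484, -0.0627, 0.1462]
ee_rot: [0.006, 0.81, 0.586, 0.005]
contact_force: [10.1, -2.5, 3.0]
width: 0.029
```

```bash
python3 st.py
```

```text
t 11.93 x -0.0737 shift 0.0001 z 0.2051  zarc 0.2051 lever 0.649 Fx 10.34 Fy 0.80 Fz 2.95 w 0.0290
```

Request:
send_rows(increments=[[0,0,-0.001,0.0004,0],[0,0,0,0,0]])

```text
clock: 12.18
position: [0.4831, -0.0624, 0.1457]
ee_rot: [0.006, 0.81, 0.586, 0.005]
contact_force: [9.1, -4.3, 2.9]
width: 0.0297
```

```bash
python3 st.py
```

```text
t 12.18 x -0.0747 shift 0.0001 z 0.2046  zarc 0.2047 lever 0.654 Fx 9.98 Fy -1.20 Fz 2.91 w 0.0297
```

Request:
send_rows(increments=[[0,0,-0.001,0.0004,0],[0,0,0,0,0]])

```text
clock: 12.42
position: [0.4822, -0.0621, 0.1454]
ee_rot: [0.006, 0.81, 0.586, 0.005]
contact_force: [9.7, -2.5, 2.6]
width: 0.0292
```

```bash
python3 st.py
```

```text
t 12.43 x -0.0756 shift 0.0001 z 0.2043  zarc 0.2043 lever 0.659 Fx 9.99 Fy 0.71 Fz 2.57 w 0.0292
```

Request:
send_rows(increments=[[0,0,-0.001,0.0004,0],[0,0,0,0,0]])

```text
clock: 12.68
position: [0.4812, -0.0618, 0.1449]
ee_rot: [0.006, 0.81, 0.586, 0.005]
contact_force: [10.1, -3.8, 2.9]
width: 0.0295
```

```bash
python3 st.py
```

```text
t 12.68 x -0.0766 shift 0.0001 z 0.2038  zarc 0.2039 lever 0.665 Fx 10.80 Fy -0.48 Fz 2.94 w 0.0295
```

Request:
send_rows(increments=[[0,0,-0.001,0.0004,0],[0,0,0,0,0]])

```text
clock: 12.92
position: [0.4804, -0.0615, 0.1445]
ee_rot: [0.006, 0.81, 0.586, 0.005]
contact_force: [10.9, -4.0, 2.9]
width: 0.0298
```

```bash
python3 st.py
```

```text
t 12.93 x -0.0775 shift 0.0002 z 0.2034  zarc 0.2035 lever 0.670 Fx 11.60 Fy -0.36 Fz 2.86 w 0.0298
```

Request:
send_rows(increments=[[0,0,-0.0006,0.0003,0],[0,0,0,0,0]])

```text
clock: 13.18
position: [0.4799, -0.0614, 0.1443]
ee_rot: [0.006, 0.81, 0.586, 0.005]
contact_force: [10.1, -4.1, 2.1]
width: 0.0293
```

```bash
sed -i 's/x %.4f shift/x %.5f shift/' st.py; python3 st.py
```

```text
t 13.18 x -0.07800 shift 0.0001 z 0.2032  zarc 0.2033 lever 0.673 Fx 10.92 Fy -0.76 Fz 2.13 w 0.0293
```

Request:
send_rows(increments=[[0,0,0,0,0]])

```text
clock: 13.3
position: [0.4799, -0.0614, 0.1443]
ee_rot: [0.006, 0.81, 0.586, 0.005]
contact_force: [10.6, -3.4, 2.9]
width: 0.0293
```

```bash
python3 st.py
```

```text
t 13.30 x -0.07799 shift 0.0001 z 0.2032  zarc 0.2033 lever 0.673 Fx 11.11 Fy 0.11 Fz 2.87 w 0.0293
```

Request:
send_rows(increments=[[0,0,-0.001,0.0004,0],[0,0,0,0,0]])

```text
clock: 13.55
position: [0.4796, -0.0613, 0.1441]
ee_rot: [0.007, 0.81, 0.586, 0.005]
contact_force: [10.6, -3.9, 2.7]
width: 0.029
```

```bash
python3 st.py
```

```text
t 13.55 x -0.07833 shift 0.0001 z 0.2030  zarc 0.2031 lever 0.675 Fx 11.23 Fy -0.36 Fz 2.70 w 0.0290
```

Request:
send_rows(increments=[[0,0,-0.001,0.0004,0],[0,0,0,0,0]])

```text
clock: 13.8
position: [0.4794, -0.0612, 0.144]
ee_rot: [0.007, 0.81, 0.586, 0.006]
contact_force: [11.7, -5.6, 3.1]
width: 0.0294
```

```bash
python3 st.py
```

```text
t 13.80 x -0.07858 shift 0.0001 z 0.2029  zarc 0.2030 lever 0.676 Fx 12.87 Fy -1.70 Fz 3.14 w 0.0294
```

Request:
send_rows(increments=[[0,0,0.0015,-0.0006,0],[0,0,0,0,0]])

```text
clock: 14.05
position: [0.4798, -0.0614, 0.1442]
ee_rot: [0.006, 0.81, 0.586, 0.005]
contact_force: [11.3, -3.2, 2.9]
width: 0.0291
```

```bash
python3 st.py
```

```text
t 14.05 x -0.07816 shift 0.0001 z 0.2031  zarc 0.2032 lever 0.674 Fx 11.70 Fy 0.47 Fz 2.95 w 0.0291
```

Request:
send_rows(increments=[[0,0.003,0,0,0],[0,0.003,0,0,0],[0,0.003,0,0,0],[0,0,0,0,0]])

```text
clock: 14.55
position: [0.4826, -0.0527, 0.1442]
ee_rot: [0.006, 0.81, 0.586, 0.005]
contact_force: [11.5, -3.3, 3.1]
width: 0.0292
```

```bash
python3 st.py
```

```text
t 14.55 x -0.07814 shift 0.0093 z 0.2031  zarc 0.2032 lever 0.674 Fx 11.99 Fy 0.44 Fz 3.10 w 0.0292
```

Request:
send_rows(increments=[[0,0.002,0,0,0],[0,0.002,0,0,0],[0,0.002,0,0,0],[0,0,0,0,0]])

```text
clock: 15.05
position: [0.4845, -0.0471, 0.1442]
ee_rot: [0.007, 0.81, 0.586, 0.005]
contact_force: [10.3, -4.3, 2.8]
width: 0.0296
```

```bash
python3 st.py
```

```text
t 15.05 x -0.07815 shift 0.0152 z 0.2031  zarc 0.2032 lever 0.674 Fx 11.10 Fy -0.84 Fz 2.83 w 0.0296
```

Request:
send_rows(increments=[[0,0.002,0,0,0],[0,0.002,0,0,0],[0,0.001,0,0,0],[0,0,0,0,0]])

```text
clock: 15.55
position: [0.486, -0.0425, 0.1442]
ee_rot: [0.007, 0.81, 0.586, 0.005]
contact_force: [9.7, -4.5, 3.6]
width: 0.0293
```

```bash
python3 st.py
```

```text
t 15.55 x -0.07815 shift 0.0200 z 0.2031  zarc 0.2032 lever 0.674 Fx 10.58 Fy -1.24 Fz 3.62 w 0.0293
```

Request:
send_rows(increments=[[0,0.001,0,0,0],[0,0.001,0,0,0],[0,0,0,0,0]])

```text
clock: 15.92
position: [0.4866, -0.0407, 0.1442]
ee_rot: [0.007, 0.81, 0.586, 0.005]
contact_force: [10.7, -5.0, 2.6]
width: 0.0295
```

```bash
sed -i 's/shift %.4f/shift %.5f/' st.py; python3 st.py
```

```text
t 15.93 x -0.07813 shift 0.02194 z 0.2031  zarc 0.2032 lever 0.674 Fx 11.70 Fy -1.38 Fz 2.62 w 0.0295
```

Request:
send_rows(increments=[[0,0.001,0,0,0],[0,0,0,0,0]])

```text
clock: 16.18
position: [0.4869, -0.0398, 0.1442]
ee_rot: [0.007, 0.81, 0.586, 0.005]
contact_force: [10.3, -5.7, 2.5]
width: 0.0291
```

```bash
python3 st.py
```

```text
t 16.18 x -0.07812 shift 0.02290 z 0.2031  zarc 0.2032 lever 0.674 Fx 11.59 Fy -2.18 Fz 2.47 w 0.0291
```

Request:
send_rows(increments=[[0,0.001,0,0,0],[0,0,0,0,0]])

```text
clock: 16.42
position: [0.4872, -0.0388, 0.1442]
ee_rot: [0.007, 0.81, 0.586, 0.005]
contact_force: [10.2, -4.6, 2.1]
width: 0.0293
```

```bash
python3 st.py
```

```text
t 16.43 x -0.07814 shift 0.02391 z 0.2031  zarc 0.2032 lever 0.674 Fx 11.13 Fy -1.15 Fz 2.15 w 0.0293
```

Request:
send_rows(increments=[[0,0.001,0,0,0],[0,0,0,0,0]])

```text
clock: 16.68
position: [0.4875, -0.0379, 0.1442]
ee_rot: [0.007, 0.81, 0.586, 0.005]
contact_force: [11.0, -5.1, 3.0]
width: 0.0292
```

```bash
python3 st.py
```

```text
t 16.68 x -0.07813 shift 0.02490 z 0.2031  zarc 0.2032 lever 0.674 Fx 12.06 Fy -1.41 Fz 2.99 w 0.0292
```

Request:
send_rows(increments=[[0,0.001,0,0,0],[0,0,0,0,0]])

```text
clock: 16.92
position: [0.4879, -0.0369, 0.1442]
ee_rot: [0.007, 0.81, 0.586, 0.005]
contact_force: [10.8, -5.2, 3.2]
width: 0.0296
```

```bash
python3 st.py
```

```text
t 16.93 x -0.07811 shift 0.02589 z 0.2031  zarc 0.2032 lever 0.674 Fx 11.90 Fy -1.57 Fz 3.23 w 0.0296
```

Request:
send_rows(increments=[[0,0.001,0,0,0],[0,0,0,0,0]])

```text
clock: 17.18
position: [0.4881, -0.036, 0.1442]
ee_rot: [0.007, 0.81, 0.586, 0.005]
contact_force: [11.2, -4.8, 2.8]
width: 0.0295
```

```bash
python3 st.py
```

```text
t 17.18 x -0.07813 shift 0.02689 z 0.2031  zarc 0.2032 lever 0.674 Fx 12.17 Fy -1.08 Fz 2.79 w 0.0295
```

Request:
send_rows(increments=[[0,0.001,0,0,0],[0,0,0,0,0]])

```text
clock: 17.42
position: [0.4885, -0.035, 0.1442]
ee_rot: [0.007, 0.81, 0.586, 0.005]
contact_force: [10.3, -4.1, 3.5]
width: 0.0293
```

```bash
python3 st.py
```

```text
t 17.43 x -0.07812 shift 0.02789 z 0.2031  zarc 0.2032 lever 0.674 Fx 11.06 Fy -0.69 Fz 3.50 w 0.0293
```

Request:
send_rows(increments=[[0,0.001,0,0,0],[0,0,0,0,0]])

```text
clock: 17.68
position: [0.4888, -0.0341, 0.1442]
ee_rot: [0.007, 0.81, 0.586, 0.005]
contact_force: [10.9, -4.3, 2.7]
width: 0.0297
```

```bash
python3 st.py
```

```text
t 17.68 x -0.07810 shift 0.02885 z 0.2031  zarc 0.2032 lever 0.674 Fx 11.74 Fy -0.71 Fz 2.67 w 0.0297
```

Request:
send_rows(increments=[[0,0.0005,0,0,0],[0,0,0,0,0]])

```text
clock: 17.92
position: [0.4889, -0.0337, 0.1442]
ee_rot: [0.007, 0.81, 0.586, 0.005]
contact_force: [10.8, -5.9, 2.3]
width: 0.0291
```

```bash
python3 st.py
```

```text
t 17.93 x -0.07813 shift 0.02928 z 0.2031  zarc 0.2032 lever 0.674 Fx 12.15 Fy -2.21 Fz 2.29 w 0.0291
```

Request:
send_rows(increments=[[0,0.0005,0,0,0],[0,0,0,0,0]])

```text
clock: 18.18
position: [0.489, -0.0332, 0.1442]
ee_rot: [0.007, 0.81, 0.586, 0.005]
contact_force: [11.0, -6.6, 2.1]
width: 0.0295
```

```bash
python3 st.py
```

```text
t 18.18 x -0.07814 shift 0.02977 z 0.2031  zarc 0.2032 lever 0.674 Fx 12.48 Fy -2.84 Fz 2.10 w 0.0295
```

Request:
send_rows(increments=[[0,0.0005,0,0,0],[0,0,0,0,0]])

```text
clock: 18.42
position: [0.4892, -0.0328, 0.1442]
ee_rot: [0.007, 0.81, 0.586, 0.005]
contact_force: [10.3, -5.4, 2.3]
width: 0.0293
```

```bash
python3 st.py
```

```text
t 18.43 x -0.07812 shift 0.03025 z 0.2031  zarc 0.2032 lever 0.674 Fx 11.50 Fy -1.86 Fz 2.34 w 0.0293
```

Request:
send_rows(increments=[[0,0.0005,0,0,0],[0,0,0,0,0]])

```text
clock: 18.68
position: [0.4894, -0.0323, 0.1442]
ee_rot: [0.007, 0.81, 0.587, 0.005]
contact_force: [10.7, -5.1, 2.8]
width: 0.0296
```

```bash
python3 st.py
```

```text
t 18.68 x -0.07812 shift 0.03076 z 0.2031  zarc 0.2032 lever 0.674 Fx 11.73 Fy -1.48 Fz 2.78 w 0.0296
```

```bash
cat > sa.py <<'E'
from h import *
ex=np.array([.95,-.3125,0]);ey=np.array([.3125,.95,0])
R=[]
for i in range(5):
    s=manip.get_state();d=s["position"]-np.array([.5986,-.1006,.1552]);f=s["contact_force"]
    R.append([.047+d@ex,d@ey,.2141+d[2],f@ex,f@ey,f[2]])
    if i<4: manip.get_image("side")
X,Y,Z,a,b,c=np.mean(R,0)
print("t %.2f x %.5f shift %.5f z-zarc %.4f lever %.3f Fx %.2f Fy %.2f Fz %.2f w %.4f"%(s["clock"],X,Y,Z-.03-np.sqrt(.19**2-X*X),.25-np.arcsin(X/.19),a,b,c,s["width"]))
E
python3 sa.py
```

```text
t 18.88 x -0.07814 shift 0.03076 z-zarc -0.0001 lever 0.674 Fx 11.62 Fy -1.32 Fz 2.87 w 0.0297
```

Request:
send_rows(increments=[[0,0.0005,0,0,0],[0,0,0,0,0]])

```text
clock: 19.12
position: [0.4895, -0.0318, 0.1442]
ee_rot: [0.007, 0.81, 0.586, 0.005]
contact_force: [10.6, -4.5, 3.2]
width: 0.0295
```

```bash
python3 sa.py
```

```text
t 19.32 x -0.07812 shift 0.03125 z-zarc -0.0001 lever 0.674 Fx 11.77 Fy -1.41 Fz 2.83 w 0.0294
```

Request:
send_rows(increments=[[0,0.0005,0,0,0],[0,0,0,0,0]])

```text
clock: 19.58
position: [0.4897, -0.0314, 0.1442]
ee_rot: [0.007, 0.81, 0.586, 0.005]
contact_force: [10.8, -5.2, 3.0]
width: 0.0289
```

```bash
python3 sa.py
```

```text
t 19.77 x -0.07812 shift 0.03175 z-zarc -0.0001 lever 0.674 Fx 11.61 Fy -1.40 Fz 2.39 w 0.0296
```

Request:
send_rows(increments=[[0,0.0005,0,0,0],[0,0,0,0,0]])

```text
clock: 20.02
position: [0.4898, -0.0309, 0.1442]
ee_rot: [0.007, 0.81, 0.586, 0.005]
contact_force: [11.3, -6.2, 2.6]
width: 0.0292
```

```bash
python3 sa.py
```

```text
t 20.23 x -0.07812 shift 0.03223 z-zarc -0.0001 lever 0.674 Fx 11.49 Fy -1.79 Fz 2.75 w 0.0297
```

Request:
send_rows(increments=[[0,0.0005,0,0,0],[0,0,0,0,0]])

```text
clock: 20.48
position: [0.49, -0.0304, 0.1441]
ee_rot: [0.007, 0.81, 0.587, 0.005]
contact_force: [10.9, -6.0, 3.3]
width: 0.0292
```

```bash
python3 sa.py
```

```text
t 20.68 x -0.07812 shift 0.03274 z-zarc -0.0001 lever 0.674 Fx 11.73 Fy -2.15 Fz 3.38 w 0.0292
```

Request:
send_rows(increments=[[0,0.0005,0,0,0],[0,0,0,0,0]])

```text
clock: 20.92
position: [0.4901, -0.0299, 0.1442]
ee_rot: [0.007, 0.81, 0.587, 0.005]
contact_force: [10.8, -5.7, 2.7]
width: 0.0296
```

```bash
python3 sa.py
```

```text
t 21.12 x -0.07811 shift 0.03324 z-zarc -0.0001 lever 0.674 Fx 11.88 Fy -1.83 Fz 2.59 w 0.0292
```

Request:
send_rows(increments=[[0,0.0005,0,0,0],[0,0,0,0,0]])

```text
clock: 21.38
position: [0.4903, -0.0295, 0.1441]
ee_rot: [0.007, 0.81, 0.587, 0.005]
contact_force: [11.9, -6.2, 2.8]
width: 0.0296
```

```bash
python3 sa.py
```

```text
t 21.57 x -0.07811 shift 0.03374 z-zarc -0.0001 lever 0.674 Fx 11.74 Fy -1.84 Fz 2.56 w 0.0292
```

Request:
send_rows(increments=[[0,0.0005,0,0,0],[0,0,0,0,0]])

```text
clock: 21.82
position: [0.4905, -0.029, 0.1442]
ee_rot: [0.007, 0.81, 0.587, 0.005]
contact_force: [10.8, -5.4, 3.1]
width: 0.0292
```

```bash
python3 sa.py
```

```text
t 22.02 x -0.07811 shift 0.03424 z-zarc -0.0001 lever 0.674 Fx 12.20 Fy -2.01 Fz 3.06 w 0.0292
```

Request:
send_rows(increments=[[0,0.0005,0,0,0],[0,0,0,0,0]])

```text
clock: 22.28
position: [0.4906, -0.0286, 0.1442]
ee_rot: [0.007, 0.81, 0.587, 0.005]
contact_force: [10.0, -4.7, 3.2]
width: 0.0293
```

```bash
python3 sa.py
python3 - <<'E'
from h import *
im=manip.get_image("side")[185:240,225:285,::-1]
cv2.imwrite("pics/s8.png",cv2.resize(cv2.convertScaleAbs(im,alpha=2.2,beta=10),None,fx=10,fy=10,interpolation=cv2.INTER_CUBIC))
E
```

```text
t 22.48 x -0.07812 shift 0.03468 z-zarc -0.0001 lever 0.674 Fx 11.50 Fy -1.62 Fz 2.82 w 0.0296
```

View pics/s8.png

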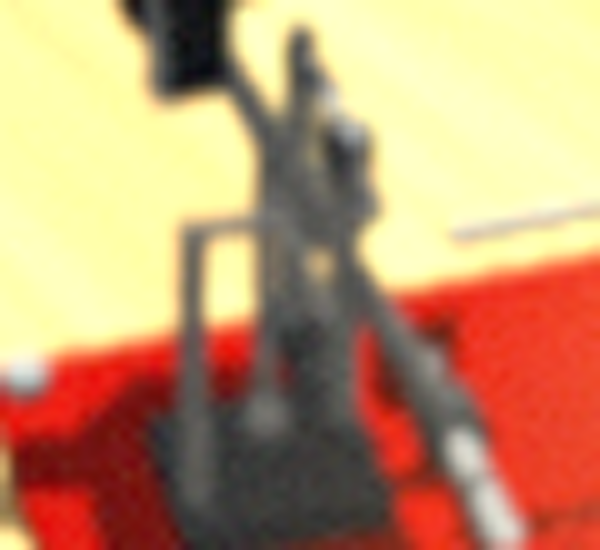

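Request:
send_rows(increments=[[0,0.0004,0,0,0],[0,0,0,0,0]])

```text
clock: 22.78
position: [0.4906, -0.0285, 0.1442]
ee_rot: [0.007, 0.81, 0.587, 0.005]
contact_force: [10.7, -5.5, 3.0]
width: 0.0293
```

```bash
python3 sa.py
```

```text
t 22.98 x -0.07813 shift 0.03477 z-zarc -0.0001 lever 0.674 Fx 11.97 Fy -2.51 Fz 2.27 w 0.0293
```

Request:
send_rows(increments=[[0,-0.0008,0,0,0],[0,-0.0008,0,0,0],[0,0,0,0,0]])

```text
clock: 23.35
position: [0.4903, -0.0294, 0.1442]
ee_rot: [0.007, 0.81, 0.586, 0.005]
contact_force: [10.9, -5.9, 2.7]
width: 0.029
```

```bash
python3 sa.py
```

```text
t 23.55 x -0.07810 shift 0.03377 z-zarc -0.0001 lever 0.674 Fx 11.59 Fy -1.09 Fz 2.62 w 0.0297
```

Request:
send_rows(increments=[[0,0,0.001,-0.0004,0],[0,0,0.001,-0.0004,0],[0,0,0.001,-0.0004,0],[0,0,0.001,-0.0004,0],[0,0,0,0,0]])

```text
clock: 24.18
position: [0.4936, -0.0306, 0.1457]
ee_rot: [0.006, 0.81, 0.586, 0.005]
contact_force: [10.1, -4.0, 3.1]
width: 0.0291
```

```bash
python3 sa.py
```

```text
t 24.38 x -0.07475 shift 0.03375 z-zarc -0.0001 lever 0.654 Fx 10.86 Fy -1.08 Fz 3.32 w 0.0295
```

Request:
send_rows(increments=[[0,-0.0004,0.0008,-0.0003,0],[0,0,0.0008,-0.0003,0],[0,0,0.0008,-0.0003,0],[0,0,0.0008,-0.0003,0],[0,0,0.0008,-0.0003,0],[0,0,0,0,0]])

```text
clock: 25.12
position: [0.497, -0.0321, 0.1473]
ee_rot: [0.006, 0.81, 0.586, 0.005]
contact_force: [9.6, -4.8, 4.6]
width: 0.0295
```

```bash
python3 sa.py
```

```text
t 25.32 x -0.07097 shift 0.03330 z-zarc -0.0001 lever 0.633 Fx 10.33 Fy -1.59 Fz 3.74 w 0.0297
```

Request:
send_rows(increments=[[0,0,0.0005,-0.0002,0],[0,0,0.0005,-0.0002,0],[0,0,0.0005,-0.0002,0],[0,0,0,0,0]])

```text
clock: 25.82
position: [0.4983, -0.0326, 0.1478]
ee_rot: [0.006, 0.81, 0.586, 0.005]
contact_force: [9.6, -5.3, 3.8]
width: 0.0292
```

```bash
python3 sa.py
```

```text
t 26.02 x -0.06954 shift 0.03330 z-zarc -0.0001 lever 0.625 Fx 10.12 Fy -1.43 Fz 3.70 w 0.0294
```

Request:
send_rows(increments=[[0,0,0.0005,-0.0002,0],[0,0,0.0005,-0.0002,0],[0,0,0.0005,-0.0002,0],[0,0,0.0005,-0.0002,0],[0,0,0,0,0]])

```text
clock: 26.65
position: [0.5002, -0.0332, 0.1486]
ee_rot: [0.006, 0.81, 0.586, 0.004]
contact_force: [8.5, -4.0, 4.3]
width: 0.0294
```

```bash
python3 sa.py
```

```text
t 26.85 x -0.06761 shift 0.03329 z-zarc -0.0001 lever 0.614 Fx 10.28 Fy -1.16 Fz 3.79 w 0.0292
```

Request:
send_rows(increments=[[0,0,0.0004,-0.0001,0],[0,0,0.0004,-0.0002,0],[0,0,0,0,0]])

```text
clock: 27.22
position: [0.5009, -0.0334, 0.1489]
ee_rot: [0.006, 0.81, 0.586, 0.004]
contact_force: [8.9, -4.1, 4.4]
width: 0.0296
```

```bash
python3 sa.py
```

```text
t 27.43 x -0.06685 shift 0.03328 z-zarc -0.0001 lever 0.610 Fx 9.77 Fy -1.67 Fz 3.68 w 0.0288
```

Request:
send_rows(increments=[[0,0,0.0004,-0.0001,0],[0,0,0.0004,-0.0002,0],[0,0,0,0,0]])

```text
clock: 27.8
position: [0.5014, -0.0336, 0.1491]
ee_rot: [0.006, 0.81, 0.586, 0.004]
contact_force: [9.3, -3.4, 3.9]
width: 0.0295
```

```bash
python3 sa.py
```

```text
t 28.00 x -0.06626 shift 0.03328 z-zarc -0.0001 lever 0.606 Fx 9.55 Fy -1.06 Fz 4.17 w 0.0293
```

Request:
send_rows(increments=[[0,0,0.0004,-0.0001,0],[0,0,0.0004,-0.0001,0],[0,0,0,0,0]])

```text
clock: 28.38
position: [0.5017, -0.0337, 0.1492]
ee_rot: [0.005, 0.81, 0.586, 0.004]
contact_force: [7.5, -3.4, 3.9]
width: 0.0295
```

```bash
python3 sa.py
```

```text
t 28.57 x -0.06597 shift 0.03328 z-zarc -0.0001 lever 0.605 Fx 9.09 Fy -1.13 Fz 3.77 w 0.0296
```

Request:
send_rows(increments=[[0,0,0.0004,-0.0001,0],[0,0,0.0004,-0.0001,0],[0,0,0,0,0]])

```text
clock: 28.95
position: [0.5019, -0.0337, 0.1493]
ee_rot: [0.005, 0.81, 0.586, 0.004]
contact_force: [6.4, -3.5, 3.8]
width: 0.0294
```

```bash
python3 sa.py
```

```text
t 29.15 x -0.06578 shift 0.03327 z-zarc -0.0000 lever 0.604 Fx 7.77 Fy -1.10 Fz 4.17 w 0.0294
```

Request:
send_rows(increments=[[0,0,0.0005,0,0],[0,0,0.0005,0,0],[0,0,0.0005,0,0],[0,0,0,0,0]])

```text
clock: 29.65
position: [0.5022, -0.0339, 0.1494]
ee_rot: [0.004, 0.81, 0.587, 0.003]
contact_force: [6.2, -2.9, 7.0]
width: 0.0292
```

```bash
python3 sa.py
```

```text
t 29.85 x -0.06549 shift 0.03327 z-zarc -0.0000 lever 0.602 Fx 6.24 Fy -1.27 Fz 6.64 w 0.0295
```

Request:
send_rows(increments=[[0,0,0.0005,0,0],[0,0,0.0005,0,0],[0,0,0,0,0]])

```text
clock: 30.22
position: [0.5023, -0.0339, 0.1495]
ee_rot: [0.003, 0.81, 0.587, 0.002]
contact_force: [3.3, -2.3, 8.2]
width: 0.0292
```

```bash
python3 sa.py
```

```text
t 30.43 x -0.06532 shift 0.03327 z-zarc -0.0000 lever 0.601 Fx 3.73 Fy -1.13 Fz 8.40 w 0.0294
```

Request:
send_rows(increments=[[0,0,0,-0.0005,0],[0,0,0,-0.0005,0],[0,0,0,0,0]])

```text
clock: 30.8
position: [0.5023, -0.0339, 0.1496]
ee_rot: [0.003, 0.81, 0.587, 0.002]
contact_force: [5.2, -2.8, 3.4]
width: 0.0294
```

```bash
sed -i 's/^X,Y/print("Ft %.2f Fr %.2f"%(np.mean(R,0)[3]*.94+np.mean(R,0)[5]*.34, -.34*np.mean(R,0)[3]+.94*np.mean(R,0)[5]));X,Y/' sa.py; python3 sa.py
```

```text
Ft 6.48 Fr 1.58
t 31.00 x -0.06538 shift 0.03324 z-zarc 0.0000 lever 0.601 Fx 5.56 Fy -1.24 Fz 3.69 w 0.0294
```

Request:
send_rows(increments=[[0,0,0.0005,-0.0002,0],[0,0,0.0005,-0.0003,0],[0,0,0,0,0]])

```text
clock: 31.38
position: [0.5023, -0.0339, 0.1496]
ee_rot: [0.002, 0.81, 0.587, 0.002]
contact_force: [4.7, -1.8, 2.8]
width: 0.0292
```

```bash
python3 sa.py
```

```text
Ft 5.74 Fr 1.07
t 31.57 x -0.06537 shift 0.03325 z-zarc 0.0001 lever 0.601 Fx 5.04 Fy -0.82 Fz 2.97 w 0.0294
```

Request:
send_rows(increments=[[0,0,0.0005,-0.0003,0],[0,0,0.0005,-0.0003,0],[0,0,0,0,0]])

```text
clock: 31.95
position: [0.5022, -0.0339, 0.1497]
ee_rot: [0.001, 0.81, 0.587, 0.001]
contact_force: [4.9, -2.5, 2.2]
width: 0.0292
```

```bash
python3 sa.py
```

```text
Ft 4.99 Fr -0.20
t 32.15 x -0.06543 shift 0.03323 z-zarc 0.0002 lever 0.602 Fx 4.76 Fy -1.17 Fz 1.51 w 0.0297
```

Request:
send_rows(increments=[[0,0,0.0005,-0.0001,0],[0,0,0.0005,-0.0001,0],[0,0,0.0005,-0.0001,0],[0,0,0,0,0]])

```text
clock: 32.65
position: [0.5022, -0.0339, 0.1497]
ee_rot: [0.0, 0.81, 0.587, -0.0]
contact_force: [3.4, -3.1, 1.8]
width: 0.0295
```

```bash
python3 sa.py
```

```text
Ft 4.93 Fr 0.10
t 32.85 x -0.06548 shift 0.03328 z-zarc 0.0002 lever 0.602 Fx 4.60 Fy -2.25 Fz 1.77 w 0.0292
```

Request:
send_rows(increments=[[0,0,0.0005,-0.0001,0],[0,0,0.0005,-0.0002,0],[0,0,0,0,0]])

```text
clock: 33.22
position: [0.5024, -0.0339, 0.1498]
ee_rot: [-0.001, 0.81, 0.587, -0.001]
contact_force: [0.9, -3.1, 2.5]
width: 0.0297
```

```bash
python3 sa.py
```

```text
Ft 2.33 Fr 1.35
t 33.42 x -0.06518 shift 0.03330 z-zarc 0.0003 lever 0.600 Fx 1.73 Fy -2.31 Fz 2.07 w 0.0295
```

Request:
send_rows(increments=[[0,-0.0004,0.0003,-0.0001,0],[0,0,0,0,0]])

```text
clock: 33.67
position: [0.5027, -0.034, 0.1499]
ee_rot: [-0.001, 0.81, 0.586, -0.0]
contact_force: [-0.0, -1.0, 1.8]
width: 0.0295
```

```bash
python3 sa.py
```

```text
Ft 0.97 Fr 1.75
t 33.88 x -0.06488 shift 0.03326 z-zarc 0.0003 lever 0.598 Fx 0.32 Fy -0.66 Fz 1.98 w 0.0295
```

Request:
send_rows(increments=[[0,0,0,0,0],[0,0,0,0,0]], squeeze=20)

```text
clock: 34.12
position: [0.5028, -0.0342, 0.15]
ee_rot: [-0.0, 0.81, 0.587, -0.0]
contact_force: [-0.4, -0.3, 1.5]
width: 0.0291
```

```bash
python3 sa.py;python3 - <<'E'
from h import *
im=manip.get_image("side")[185:240,225:285,::-1]
cv2.imwrite("pics/s9.png",cv2.resize(cv2.convertScaleAbs(im,alpha=2.2,beta=10),None,fx=10,fy=10,interpolation=cv2.INTER_CUBIC))
E
```

```text
Ft -0.20 Fr 1.83
t 34.33 x -0.06467 shift 0.03319 z-zarc 0.0002 lever 0.597 Fx -0.81 Fy -0.28 Fz 1.65 w 0.0293
```

View pics/s9.png

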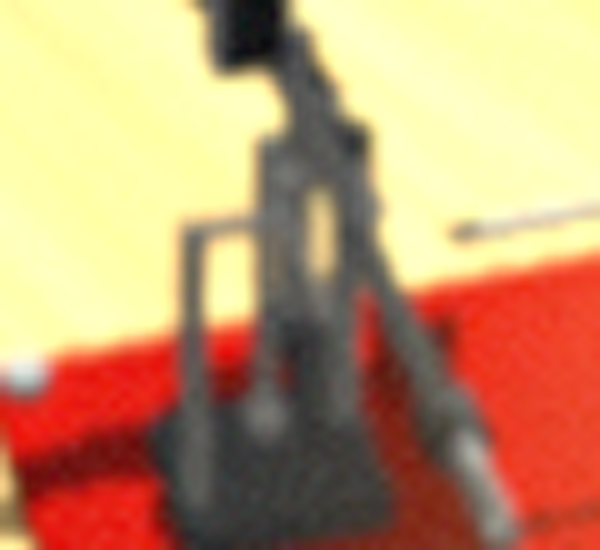

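The stem stands in the hook and the force at the ball is about zero. Letting go now.

Request:
send_rows(increments=[[0.36,0,0,0,0],[0.38,0,0,0,0],[0.4,0,0,0,0],[0.42,0,0,0,0],[0.45,0,0,0,0],[0.5,0,0,0,0]])

```text
clock: 35.12
position: [0.5033, -0.0345, 0.1501]
ee_rot: [0.0, 0.81, 0.587, 0.0]
contact_force: [-0.0, 0.3, -0.2]
width: 0.0424
```

```bash
python3 sa.py
python3 - <<'E'
from h import *
im=manip.get_image("side")[155:240,225:300,::-1]
cv2.imwrite("pics/s10.png",cv2.resize(cv2.convertScaleAbs(im,alpha=2.2,beta=10),None,fx=7,fy=7,interpolation=cv2.INTER_CUBIC))
E
```

```text
Ft 0.00 Fr 0.28
t 35.33 x -0.06423 shift 0.03301 z-zarc 0.0002 lever 0.595 Fx -0.09 Fy 0.25 Fz 0.26 w 0.0433
```

View pics/s10.png

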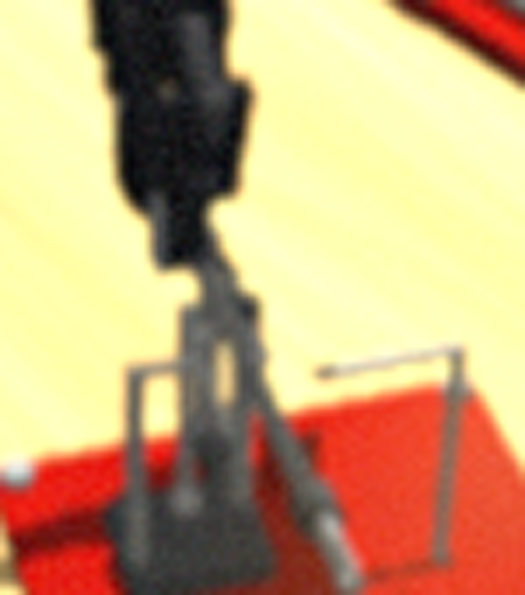

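Request:
send_rows(increments=[[0.7,0,0,0,0],[0.9,0,0,0,0],[0.9,0,0,0,0],[0.9,0,0,-0.01,0],[0.9,0,0,-0.02,0],[0.9,0,0,-0.02,0],[0.9,0,0,-0.03,0],[0.9,0,0,-0.03,0]])

```text
clock: 36.38
position: [0.5033, -0.0345, 0.2617]
ee_rot: [0.0, 0.81, 0.587, 0.0]
contact_force: [0.8, -0.1, -0.5]
width: 0.077
```

Request:
send_rows(increments=[[0.9,0,0,-0.04,0],[0.9,0.05,-0.03,0,0],[0.9,0.05,-0.03,0,0],[0.9,0.05,-0.03,0,0],[0.9,0.05,-0.03,0,0],[0.9,0.05,-0.03,0,0],[0.9,0,0,0,0]])

```text
clock: 37.25
position: [0.4374, 0.2535, 0.3007]
ee_rot: [-0.001, 0.808, 0.589, 0.001]
contact_force: [-0.2, -1.0, -0.5]
width: 0.077
```

Run:
```python
from h import *
s=manip.get_state();print(s["clock"],s["position"],s["contact_force"])
for i in range(2):
    im=[]
    for n,(x0,y0) in {"side":(215,170),"top":(240,150)}.items():
        f=manip.get_image(n)[:,:,::-1]; cv2.imwrite(f"pics/{n}_f{i}.png",f)
        im.append(cv2.resize(cv2.convertScaleAbs(f[y0:y0+80,x0:x0+80],alpha=1.9),(400,400),interpolation=cv2.INTER_CUBIC))
    cv2.imwrite(f"pics/fin{i}.png",np.hstack(im))
p=(0.5539,-0.0865,-0.318);l=.604;P=trip2w(p,[[.19*np.sin(.25-l),.033,.03+.19*np.cos(.25-l)]])
print((proj("side",P)-[215,170]+.5)*5,(proj("top",P)-[240,150]+.5)*5+[400,0])
```

```text
37.25 [0.43741082 0.25348066 0.30073897] [-0.2184416  -1.01071857 -0.52393321]
[[164.90108023  56.0481505 ]] [[574.67700209 216.23110379]]
```

View pics/fin1.png

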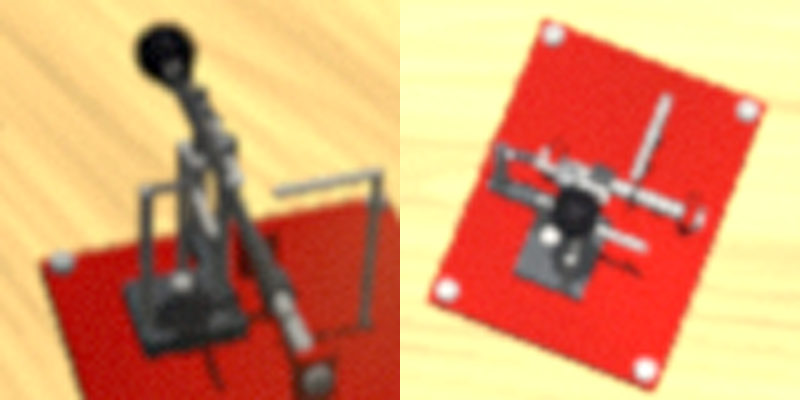

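The arm is held in the hook. The ball sits at (166,53) in the side crop and (574,211) in the top crop, against a predicted (165,56) and (575,216). The robot is clear, so I'm handing in.

Run:
```python
from rig import manip
print(manip.sign_off()); print(manip.get_state()["clock"])
```

```text
the job is handed in; nothing more can be done
None
the job is handed in; nothing more can be done
```

The trip is armed. The hook alone holds the arm, the gripper is open and well clear, and I handed in at about 37 s of the 64 s allowed.

- **Draw:** I gripped the ball and drew it along its arc until it stalled on the buffer at lever ≈ 0.674. The last two steps there raised the force by about 1.5–2 N above the spring's pull, under the 3 N at which the buffer gives. I then eased back so the arm was barely touching.
- **Sideways:** I slid the arm sideways until it stalled on the trigger tongue at shift ≈ 0.0347. That added about 1 N, under the tongue's 2 N, and I backed off about 1.5 mm.
- **Easing forward:** I eased forward in 0.3–1 mm steps. The stem met the hook at lever ≈ 0.604, as predicted from the buffer contact. I let the force at the ball fall from about 11 N to about 0 before opening the gripper.

**Last checks:** with the gripper withdrawn, both cameras show the ball within about 1 px of its predicted hooked place, and nothing touches the robot. I had no direct reading of the catch, tongue or buffer. That none was set off rests on the forces, the stalls and the arm staying put.

**Disagreements:**
- The fingertips appeared about 37 mm higher in the images than the reported tool position. I set the grasp height from the images, and it held.
- While unloading onto the hook, the reported tool position crept forward about 1 mm. I put this down to the wrist tilting back upright as the load came off.

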